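Find the guide gap with the right drag

ROBOT

A 6-joint arm with a two-finger parallel gripper is mounted at the origin on the work surface. World frame = base frame: x ahead of the robot, y to its left, z up, the work surface at z = 0. Lengths are in m, angles in rad, forces in N, time in s.
With the tool pointing down it reaches from about 0.4 to 0.825 m from the base axis. Payload 7 kg.
Tool frame: the origin (TCP) lies between the finger pads; the fingertips stand 8 mm ahead of it and the grasp point (between the pads) lies 11 mm behind it (arm.finger_overhang is the distance from the TCP to the fingertips, in m); z points along the fingers, y is the line along which they close (so a half turn about z gives the same grasp; the last joint's range is limited). The gripper opens to 88 mm and grips with 3 to 60 N. Pads are 19 mm wide; open, the fingers measure 130 mm over their backs; the gripper's body (78 mm by 193 mm) begins 47 mm behind the grasp point.
Start: joints at [-1.034, 0.359, 0.012, 0, -1.224, -0.288], TCP at [0.166, -0.654, 0.235] pointing down, gripper open.
Joint ranges: [-3.07, 3.07], [-1.43, 2.12], [-1.02, 1.25], [-3.03, 1.67], [-3.05, -0], [-3.03, 3.03]. Speed limits (rad/s): [2.39, 2.39, 3.01, 3.14, 3.14, 3.14].

INTERFACE

Orientations are given as [roll, pitch, yaw] about the fixed x, y, z axes, in that order (R = Rz(yaw) Ry(pitch) Rx(roll)).
In Python, from station import arm gives the robot as it stands.
- The arm moves only by the tool move_arm, never from a script. Its argument "rows" is text: rows parted by semicolons, each of 7 numbers parted by spaces: the turn, a rotation vector about the tool's x, y, z in degrees, then the shift along the tool's x, y, z in m, then the finger opening in m, from 0 to 0.0876. A call has 1 to 8 rows; each row shifts and turns the commanded pose from where the row before left it, along the tool's axes as they then stand; what a row does not reach is not made up. A row lasts 1/8 s, in which the tool goes at most 62.5 mm and 10.7 degrees, less where a joint would pass 70% of its speed; a pose out of reach is approached as far as the arm can. A call is refused whole if a number of a shift passes 0.0625 or a number of a turn 10.7, either way. A call with a gripper value outside its range is refused whole. The fingers move at their own pace and stop on an object; "squeeze" is the grip in N (left out, the last holds). Time passes only in rows, so rows that do not move let the fingers close. It gives the time, the measured TCP pose, the force, the opening and the grip force at its end, in the units of the state.
- arm.get_state(): the state, without advancing time (a new reading comes with each control period).
- arm.grab_frame(name): name is "side" or "top" or "wrist"; returns (picture, depth): 480x640x3 uint8, blue, green, red; 480x640 float32, m along the optical axis (not along the pixel's ray), 0 where there is no reading.
- arm.camera_model(name): a dict with "mtx" (3x3 intrinsics, pixels), "k1" (the pictures are not rectified: a ray, as slopes to the right and down, at radius r is drawn at 1 + k1 r^2 times it, then the intrinsics apply), "camera_from_world" (4x4, takes a point from world to camera coordinates); the wrist camera has in their place "mount" (4x4, takes a point from camera to tool coordinates, whose origin is the TCP and whose axes are the flange's). Camera axes: x right, y down, z forward; pixel columns grow to the right and rows downward; lengths in m; the calibration is good to about 2 mm. A picture is of the moment at which its call begins: read the wrist's pose just before it. camera_model takes no time and is no camera call.
- arm.job_done(): hands the job in; it is judged then, once.
The state is a dict: "t": time; "q": joint angles; "qd": joint speeds; "joint_efforts": joint torques, N m; "eef_pos": TCP position; "ee_rot": TCP orientation; "force": force on the tool from outside, world axes, zero at the start; "moment": the same for the moment, N m; "width": finger opening in m; "gripper_force": force on a finger pad.
Only numpy, scipy, OpenCV 4.12 (cv2) and the standard library are available. Lean on these libraries where they do the work, as an engineer would, in place of code of your own. Each camera call takes 0.05 s, during which the arm holds its last target. There are 200 camera calls.

TASK

Of the three guide gaps in the aluminium block, only one has its spring shoe set right: one is slack and one has seized, and they look alike. Use the feeler blade to find by feel the gap that takes it with a clear drag, and leave the blade there, pushed fully home and let go, without disturbing the other things on the bench.

Things in the scene. Friction and masses are not known exactly. Their poses are not given: they have to be found in the camera images.
- blade_grip (a point): Centre of the upright black handle of the feeler blade: 26 mm long (x), 20 mm thick (y; grip it across y), from 7 to 58 mm over the blade's underside; this point is 32 mm over the underside. x points along the blade to the nose, which is 114 mm ahead; z is up. It starts flat on the bench; 0.08 to 0.125 kg. Held this low it pitches least when pushed.
- blade_nose (a point): Middle of the front edge of the same feeler blade, 3 mm over its underside; axes as blade_grip. A flat aluminium strip 130 mm long, 30 mm wide, 7 mm thick, its last 18 mm tapering from above to 3 mm. A black foot, 20 mm wide and 20 mm high, carries the handle: its front face, 78 mm behind the nose and 36 mm ahead of the handle's centre, is the stop.
- block: Fixed aluminium block with three tunnel gaps. Origin on the bench below the middle of its front face; x points into the gaps, y left, z up. A base plate, top 20 mm over the bench, 235 mm wide, runs out 65 mm before the front face as an apron. The housings over the gaps are 64 mm wide, 90 mm deep, top at 56 mm (screw caps to 73 mm). Fully home: the foot meets the front face.
- gap_1 (a point): Left gap (seen from the robot): middle of its mouth, on the floor, in the front face, 20 mm over the bench; axes as the block's; gaps lie 75 mm apart. Each gap is 44 mm wide, 14 mm high, 90 mm deep, open behind, floored by the plate. Inside, unseen, a steel shoe hangs to 5 mm over the floor, 30 mm in; the taper starts to lift it with the nose about 34 mm in and has done so at 50 mm.
- gap_2 (a point): The same for the middle gap. Which gap is which changes every time. The shoe set right bears on the blade with about 4.5 N: entering takes up to some 10 N, then the drag is about 3 to 8 N (and the blade is pressed down). A blade forced down onto the floor while pushed can bind and take 20 N; carried 1 to 2 mm over the floor it runs freely.
- gap_3 (a point): The same for the right gap. The slack shoe bears with about 0.5 N (drag under 2 N with the blade's own weight); the seized shoe does not lift and stops the nose about 21 mm in, however hard it is pushed.
- bottle: Bystander: white bottle with a red cap, 56 mm wide, 115 mm high, standing; origin under its centre. Leave alone.
- marker: Bystander: red marker pen with black cap, 125 mm long, lying; origin under its middle. Leave alone.
- vials: Bystander: white vial rack, 80 by 130 mm, 63 mm high; origin under its centre. Leave alone.
There are look-alikes about, which are no part of the job. What is shaped like the part that bears blade_grip but turquoise is not meant.

How it is judged:
By the outcome, as a careful person would: the job done as asked, in the order asked, and still so for the second after the job is handed in, with the robot touching nothing.
It also fails if it takes over 67 s, if anything falls off the work surface, if the arm or the gripper's body presses on something with over 40 N, if the wrist force passes 120 N, or if a joint passes its speed limit or range.

## Working session

There is one attempt and no reset: what is moved stays moved. The work goes in short steps, Python scripts to look and compute and a tool call to move; the robot and the scene stay as the last step left them, time stands still between calls to the robot, and variables do not carry over. Pictures are saved under pics/ and viewed, at most 10 in all, crops included, and the job is handed in when it is done.

Besides the shell and the picture viewer there is one more tool, called as name(argument=value, ...), one argument or row to a line, values as JSON. move_arm: Moves the arm, as the interface text tells. Its arguments: {"type":"object","properties":{"rows":{"type":"string"},"squeeze":{"type":"number"}},"required":["rows"]}

```bash
mkdir -p pics
cat > h.py <<'E'
import numpy as np,cv2
from station import arm
def grab(n,f):
    s=arm.get_state();im,d=arm.grab_frame(n);cv2.imwrite(f'pics/{f}.png',im);np.savez(f'pics/{f}.npz',im=im,d=d,p=s['eef_pos'],r=s['ee_rot']);return im,d,s
def world(n,f,pts=None):
    z=np.load(f'pics/{f}.npz');d=z['d'];c=arm.camera_model(n);K=np.array(c['mtx'])
    v,u=np.mgrid[0:480,0:640] if pts is None else (np.array(pts)[:,1],np.array(pts)[:,0])
    xd=(u-K[0,2])/K[0,0];yd=(v-K[1,2])/K[1,1];x,y=xd.copy(),yd.copy()
    for _ in range(8):
        g=1+c['k1']*(x*x+y*y);x=xd/g;y=yd/g
    dd=d[v.astype(int),u.astype(int)];P=np.stack([x*dd,y*dd,dd],-1)
    if n=='wrist':
        from scipy.spatial.transform import Rotation as R
        M=np.array(c['mount']);T=np.eye(4);T[:3,:3]=R.from_euler('xyz',z['r']).as_matrix() if z['r'].size==3 else z['r'];T[:3,3]=z['p'];W=T@M
    else: W=np.linalg.inv(np.array(c['camera_from_world']))
    return P@W[:3,:3].T+W[:3,3]
E
python3 - <<'E'
from h import *
a=grab('top','t0')[0];b=grab('side','s0')[0]
s=arm.get_state();print(s)
cv2.imwrite('pics/both.png',cv2.resize(np.vstack([a,b]),None,fx=.625,fy=.625))
E
```

```text
{'t': 0.1, 'q': array([-1.03394006e+00,  3.59318974e-01,  1.11449386e-02, -2.74575318e-04,
       -1.22413563e+00, -2.88130064e-01]), 'qd': array([-2.77070252e-05, -3.07985594e-03,  2.36167829e-03,  1.68398601e-03,
        1.08407567e-04,  1.34915419e-04]), 'joint_efforts': array([-1.34162237e-03, -5.84163845e+01,  2.93748289e+01,  7.01553494e+00,
        1.01256953e-02, -5.83596693e-05]), 'eef_pos': array([ 0.16603603, -0.65380998,  0.2337177 ]), 'ee_rot': array([ 3.14006834e+00, -1.82574260e-04, -2.89295980e+00]), 'force': array([-0.04895012, -0.1482352 ,  0.20218884]), 'moment': array([ 0.0489824 , -0.01845843, -0.02504339]), 'gripper_force': 0.0, 'width': 0.08738332731198876}
```

View pics/t0.png

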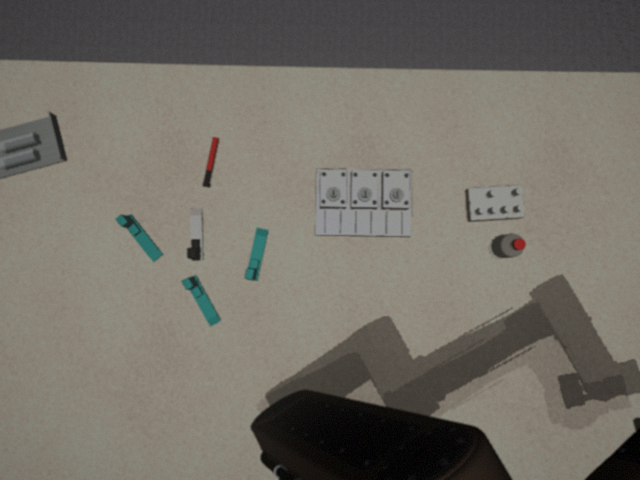

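View pics/s0.png

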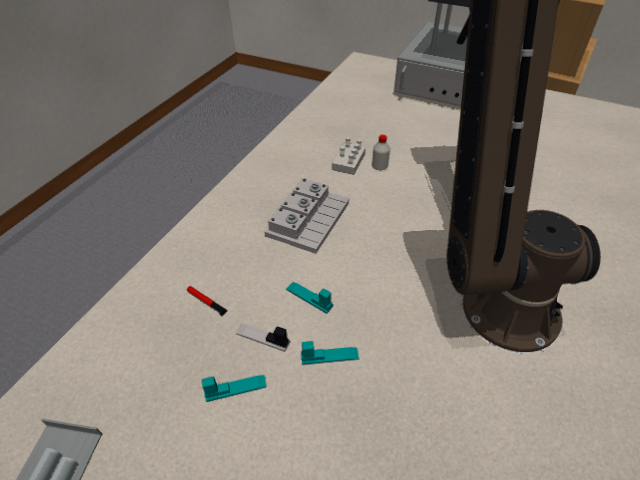

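The top view shows four blade-shaped things: turquoise ones at (138,237), (203,300) and (257,255), and an aluminium strip with a black handle at (196,235). The last fits the description. The block is at (363,202), with its apron facing the robot.

Run:
```python
from h import *
W=world('top','t0');im=cv2.imread('pics/t0.png')
for n,p in dict(handle=(193,252),nose=(196,209),strip=(196,225),blkFL=(317,234),blkFR=(410,235),fL=(317,207),fR=(410,209),bL=(318,170),bR=(410,170),apr=(363,225),top=(345,172),tq=(257,255)).items(): print(n,W[p[1],p[0]].round(4))
cv2.imwrite('pics/crop0.png',cv2.resize(im[190:280,150:290],None,fx=5,fy=5,interpolation=cv2.INTER_CUBIC))
# fits
def rect(m,l):
    c=cv2.minAreaRect(W[m][:,:2].astype(np.float32)*1000);print(l,m.sum(),c, cv2.boxPoints(c).round(0).tolist())
Z=W[...,2];u=np.arange(640)[None];v=np.arange(480)[:,None]
R=(u>300)&(u<425)&(v>155)&(v<250)
rect(R&(Z>.012),'block');rect(R&(Z>.048)&(Z<.062),'housing')
R=(u>180)&(u<212)&(v>200)&(v<268)
gray=im.min(2)
rect(R&(Z>.035),'handle');rect(R&(Z>.004),'blade');print(np.percentile(Z[R],[1,50,99]))
```

```text
handle [0.4676 0.3205 0.0585]
nose [0.5765 0.3322 0.0066]
strip [0.5363 0.3297 0.009 ]
blkFL [0.5213 0.0294 0.0191]
blkFR [ 0.5246 -0.1964  0.0231]
fL [0.5874 0.0313 0.0213]
fR [ 0.5884 -0.1958  0.0204]
bL [0.6798 0.0315 0.018 ]
bR [ 0.6847 -0.1942  0.0207]
apr [ 0.5463 -0.0823  0.019 ]
top [ 0.669  -0.0342  0.0538]
tq [0.4664 0.1763 0.0061]
block 6479 ((557.5776977539062, -81.8479995727539), (259.54913330078125, 235.8587188720703), 1.0297670364379883) [[426.0, 34.0], [430.0, -202.0], [689.0, -197.0], [685.0, 38.0]]
housing 2701 ((631.1058959960938, -80.5417251586914), (91.71184539794922, 214.56344604492188), 0.6199871897697449) [[584.0, 26.0], [586.0, -188.0], [678.0, -187.0], [676.0, 27.0]]
handle 120 ((453.5208740234375, 167.32696533203125), (339.26556396484375, 27.246814727783203), 85.39519500732422) [[426.0, -1.0], [453.0, -3.0], [481.0, 335.0], [454.0, 338.0]]
blade 681 ((512.66357421875, 183.91152954101562), (372.55511474609375, 165.21151733398438), 88.84596252441406) [[426.0, -1.0], [592.0, -4.0], [599.0, 368.0], [434.0, 372.0]]
[-0.0052417   0.00149067  0.05999825]
```

View pics/crop0.png

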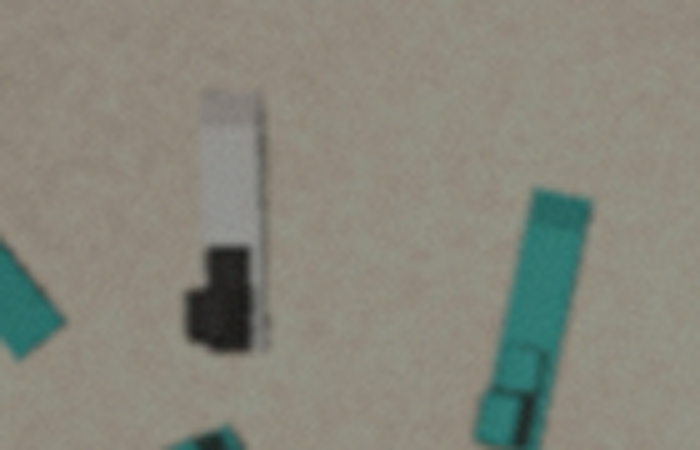

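Confirmed: the crop shows the aluminium strip with its black handle at about (218,315) in the crop, with its nose pointing away from the robot. I'm moving over it along an arc.

move_arm(
  rows="0 0 7.1 0 0 -0.035 0.087; 0 0 7.1 0 0 -0.035 0.087; 0 0 0 -0.055 0.06 0 0.087; 0 0 0 -0.055 0.06 0 0.087; 0 0 0 -0.055 0.06 0 0.087; 0 0 0 -0.055 0.06 0 0.087; 0 0 0 -0.055 0.06 0 0.087; 0 0 0 -0.055 0.06 0 0.087",
  squeeze=15,
)

```text
t: 1.1
eef_pos: [0.4203, -0.3757, 0.3044]
ee_rot: [3.141, -0.0, -3.141]
force: [1.4, -0.7, -0.3]
width: 0.0869
gripper_force: 0.0
```

Run:
```python
from h import *
s=arm.get_state();print(s['eef_pos'],s['ee_rot'],s['q']);print(np.array(arm.camera_model('wrist')['mount']).round(3),arm.camera_model('wrist')['mtx'])
```

```text
[ 0.42025255 -0.37572142  0.3044294 ] [ 3.14141231e+00 -9.77834973e-05 -3.14065000e+00] [-3.82429422e-01  1.37451682e-01 -1.24888098e-01 -1.35298479e-04
 -1.30861469e+00 -1.18738919e+00]
[[-0.001 -0.968 -0.249  0.068]
 [ 1.    -0.001 -0.     0.   ]
 [-0.    -0.249  0.968 -0.149]
 [ 0.     0.     0.     1.   ]] [[432.24649015   0.         315.20109294]
 [  0.         432.24649015 243.15595624]
 [  0.           0.           1.        ]]
```

move_arm(
  rows="0 0 0 -0.01 0.05 0 0.087; 0 0 0 -0.01 0.06 0 0.087; 0 0 0 -0.01 0.06 0 0.087; 0 0 0 -0.01 0.06 0 0.087; 0 0 0 0 0.06 0 0.087; 0 0 0 0 0 0 0.087",
)

```text
t: 1.85
eef_pos: [0.459, -0.0839, 0.3046]
ee_rot: [3.141, 0.0, -3.135]
force: [0.3, -0.8, 0.2]
width: 0.0869
gripper_force: 0.0
```

Run:
```python
from h import *
grab('wrist','w1')
s=arm.get_state();print(s['eef_pos'],s['ee_rot'],s['qd'])
```

```text
[ 0.45901603 -0.0855436   0.30457756] [ 3.14134107e+00  1.38893694e-04 -3.13623104e+00] [-0.05901233  0.01221076  0.00661572  0.00699641 -0.00178055  0.02110255]
```

move_arm(
  rows="0 0 0 0 0.06 0 0.087; 0 0 0 0 0.06 0 0.087; 0 0 0 0 0.06 0 0.087; 0 0 0 0 0.06 0 0.087; 0 0 0 0 0.06 0 0.087; 0 0 0 0 0.06 0 0.087; 0 0 0 0 0.02 0 0.087; 0 0 0 0 0 0 0.087",
)

```text
t: 2.9
eef_pos: [0.4591, 0.2925, 0.3036]
ee_rot: [-3.14, -0.001, -3.141]
force: [0.1, -0.4, -1.1]
width: 0.0872
gripper_force: 0.0
```

Run:
```python
from h import *
b=grab('wrist','w2')[0]
s=arm.get_state();print(s['eef_pos'],s['ee_rot'],s['force'])
a=cv2.imread('pics/w1.png')
cv2.imwrite('pics/w12.png',cv2.resize(np.hstack([a,b]),(800,300),interpolation=cv2.INTER_AREA))
W=world('wrist','w1')
print('block pts',[W[v,u].round(4) for u,v in ((320,400),(320,300),(320,200))])
```

```text
[0.45903728 0.29164991 0.3039711 ] [-3.14043352e+00 -8.55184479e-04 -3.14119927e+00] [ 0.20883891 -0.5571384   0.03840046]
block pts [array([ 0.4349, -0.0832,  0.3893]), array([ 0.5661, -0.0778,  0.0188]), array([ 0.4611, -0.0784, -0.002 ])]
```

View pics/w12.png

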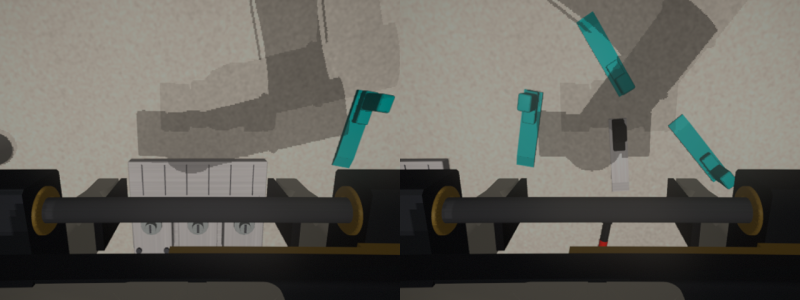

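The left half (w1) shows the block's apron with its front edge at row ~160. The right half (w2) shows the aluminium blade with its handle at (619,133) and nose at (620,190). I'll fit both from the depth.

Run:
```python
from h import *
def rect(P,l):
    c=cv2.minAreaRect((P[:,:2]*1000).astype(np.float32));print(l,len(P),np.round(c[0],1),np.round(c[1],1),round(c[2],2),'med z',np.median(P[:,2]).round(4))
W=world('wrist','w2');u=np.arange(640)[None]+0*np.arange(480)[:,None];v=np.arange(480)[:,None]+0*u
Z=W[...,2];R=(u>325)&(u<385)&(v>170)&(v<312)
gnd=np.median(Z[(u>325)&(u<385)&(v>120)&(v<170)]);print('gnd',gnd)
im=cv2.imread('pics/w2.png')
for l,lo,hi in(('handle',.045,.07),('all',.004,.07),('strip',.004,.012),('foot',.015,.03)):
    m=R&(Z>lo)&(Z<hi)&(W[...,0]>.4)&(W[...,0]<.65)
    m=cv2.morphologyEx(m.astype(np.uint8),cv2.MORPH_OPEN,np.ones((3,3)))>0
    P=W[m]
    if len(P)>5: rect(P,l)
    if l=='strip':
        for x in np.arange(.48,.6,.01):
            q=P[abs(P[:,0]-x)<.005]
            if len(q): print(x.round(3),q[:,1].min().round(4),q[:,1].max().round(4),end='|')
        print('xmax',np.percentile(P[:,0],[99,100]))
W=world('wrist','w1');Z=W[...,2]
m=(v<315)&(u>195)&(u<440)&(v>240)&(Z>.012)&(Z<.03)
P=W[m];rect(P,'apron');print(P.min(0),P.max(0))
for x in np.arange(.525,.6,.012):
    q=P[abs(P[:,0]-x)<.006]
    if len(q): print(x.round(3),np.percentile(q[:,1],[.5,99.5]).round(4))
for y in (-.18,-.13,-.08,-.03,.01):
    q=P[abs(P[:,1]-y)<.008];print(y,np.percentile(q[:,0],[.5,99.5]).round(4))
im=cv2.imread('pics/w1.png')[230:470,180:460];cv2.imwrite('pics/c1.png',cv2.resize(im,None,fx=2.4,fy=2.4))
```

```text
gnd -0.00026684984315566984
handle 613 [465.  327.2] [26.1 20.1] 2.95 med z 0.0567
all 2968 [508.7 330.2] [119.5  30.1] 3.7 med z 0.0067
strip 1837 [508.7 330.1] [119.5  30. ] 3.7 med z 0.0061
0.48 0.3131 0.3184|0.49 0.3141 0.344|0.5 0.3143 0.3443|0.51 0.3154 0.3446|0.52 0.3156 0.346|0.53 0.3168 0.3463|0.54 0.317 0.3465|0.55 0.3182 0.3479|0.56 0.3183 0.3484|0.57 0.3197 0.3483|xmax [0.56600575 0.56885812]
foot 359 [474.9 328.1] [52.  19.7] 2.6 med z 0.019
apron 12723 [551.1 -81.9] [ 64.3 235.9] 0.36 med z 0.019
[ 0.51836539 -0.19998753  0.01200019] [0.58340415 0.0360476  0.02221103]
0.525 [-0.1979  0.0336]
0.537 [-0.1981  0.0342]
0.549 [-0.1983  0.0339]
0.561 [-0.1979  0.0342]
0.573 [-0.1977  0.0341]
0.585 [-0.1981  0.0339]
-0.18 [0.5202 0.5828]
-0.13 [0.5197 0.5827]
-0.08 [0.5192 0.5823]
-0.03 [0.5189 0.5822]
0.01 [0.5187 0.5818]
```

move_arm(
  rows="0 0 -3.3 -0.006 0.0355 0 0.087; 0 0 0 0 0 0.06 0.087; 0 0 0 0 0 0.06 0.087; 0 0 0 0 0 0.06 0.087; 0 0 0 0 0 0 0.087; 0 0 0 0 0 0 0.087",
)

```text
t: 3.7
eef_pos: [0.4662, 0.328, 0.1271]
ee_rot: [3.14, 0.002, -3.084]
force: [0.0, 0.3, 0.7]
width: 0.0871
gripper_force: 0.0
```

Run:
```python
from h import *
s=arm.get_state();print(s['eef_pos'],np.degrees(s['ee_rot']),s['force'])
a=grab('wrist','w3')[0]
W=world('wrist','w3');Z=W[...,2]
m=(Z>.045)&(Z<.062)&(W[...,0]<.49)&(W[...,0]>.44)&(abs(W[...,1]-.327)<.025)
if m.sum()>10:print(m.sum(),cv2.minAreaRect((W[m][:,:2]*1000).astype(np.float32)))
```

```text
[0.46620518 0.32804408 0.12705337] [ 1.79927642e+02  1.31401756e-01 -1.76676046e+02] [0.01476927 0.27979664 0.66758275]
1819 ((464.7347412109375, 327.1248474121094), (25.831159591674805, 19.69243621826172), 3.489532709121704)
```

move_arm(
  rows="0 0 0 0.0013 -0.001 0.05 0.087; 0 0 0 0 0 0.04 0.087; 0 0 0 0 0 0.016 0.087; 0 0 0 0 0 0 0.06; 0 0 0 0 0 0 0.03; 0 0 0 0 0 0 0.01; 0 0 0 0 0 0 0.01; 0 0 0 0 0 0 0.01",
  squeeze=30,
)

```text
t: 4.75
eef_pos: [0.4635, 0.3271, 0.019]
ee_rot: [3.141, 0.0, -3.083]
force: [-0.4, -0.2, -0.4]
width: 0.0425
gripper_force: 0.0
```

move_arm(
  rows="0 0 0 0 0 0 0; 0 0 0 0 0 0 0; 0 0 0 0 0 0 0; 0 0 0 0 0 0 0",
  squeeze=30,
)

```text
t: 5.25
eef_pos: [0.4634, 0.3269, 0.0185]
ee_rot: [-3.141, -0.0, -3.083]
force: [-0.1, 0.6, -0.8]
width: 0.0199
gripper_force: 30.0
```

move_arm(
  rows="0 0 0 0 0 -0.03 0; 0 0 0 0 0 -0.04 0; 0 0 2.95 0.0085 0 -0.01 0; 0 0 0 0 -0.05 0 0; 0 0 0 0 -0.06 0 0; 0 0 0 0 -0.06 0 0; 0 0 0 0 -0.06 0 0; 0 0 0 0 -0.05 0 0",
)

```text
t: 6.25
eef_pos: [0.4563, 0.0444, 0.0986]
ee_rot: [3.142, -0.0, -3.135]
force: [1.8, 1.4, -1.5]
width: 0.0197
gripper_force: 30.0
```

move_arm(
  rows="0 0 0 0 -0.035 0 0; 0 0 0 0 -0.015 0 0; 0 0 0 0 0 0 0; 0 0 0 0 0 0 0",
)

```text
t: 6.75
eef_pos: [0.4575, -0.0029, 0.0986]
ee_rot: [3.141, 0.0, -3.134]
force: [-0.2, -0.2, -1.0]
width: 0.0199
gripper_force: 30.0
```

Run:
```python
from h import *
s=arm.get_state();print(s['eef_pos'],np.degrees(s['ee_rot']),s['force'],s['width'])
a=grab('wrist','w4')[0];grab('side','s4')
W=world('wrist','w4');Z=W[...,2]
m=(Z>.075)&(Z<.1)&(W[...,0]<.60)&(W[...,0]>.505)&(abs(W[...,1]+.007)<.03)
P=W[m];print(m.sum(),cv2.minAreaRect((P[:,:2]*1000).astype(np.float32)),np.median(P[:,2]))
for x in np.arange(.51,.58,.01):
    q=P[abs(P[:,0]-x)<.004]
    if len(q): print(x.round(3),q[:,1].min().round(4),q[:,1].max().round(4),q[:,2].mean().round(4))
m=(Z>.012)&(Z<.03)&(W[...,0]<.58)&(W[...,0]>.5);P=W[m]
print('apron',P.min(0),P.max(0))
cv2.imwrite('pics/w4v.png',np.hstack([cv2.resize(a,(400,300)),cv2.resize(cv2.imread('pics/s4.png')[120:360,230:550],(400,300))]))
```

```text
[ 0.45749604 -0.00287772  0.09857575] [ 1.79992998e+02  1.19300747e-02 -1.79572552e+02] [-0.15483922 -0.21811155 -0.97689781] 0.019947255003183704
0 ((0.0, 0.0), (0.0, 0.0), 0.0) nan
apron [ 0.51904232 -0.18953571  0.0129015 ] [ 0.55056103 -0.14780967  0.02127983]
  return _methods._mean(a, axis=axis, dtype=dtype,
  ret = ret.dtype.type(ret / rcount)
```

View pics/w4v.png

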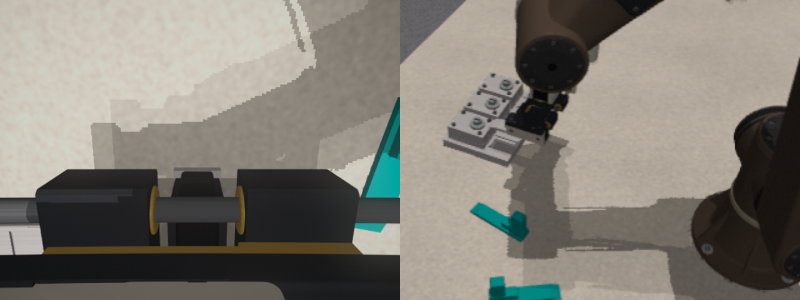

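move_arm(
  rows="0 0 0 0 -0.0047 0.02 0; 0 0 0 0 0 0.02 0; 0 0 0 0 0 0.018 0; 0 0 0 0 0 0 0; 0 0 0 0 0 0 0",
)

```text
t: 7.48
eef_pos: [0.4575, -0.0078, 0.041]
ee_rot: [-3.142, 0.0, -3.134]
force: [0.2, -0.7, -1.4]
width: 0.0198
gripper_force: 30.0
```

move_arm(
  rows="0 0 0 -0.006 0 0.0006 0; 0 0 0 -0.006 0 0 0; 0 0 0 -0.006 0 0 0; 0 0 0 -0.006 0 0 0; 0 0 0 0 0 0 0",
)

```text
t: 8.1
eef_pos: [0.4818, -0.0081, 0.0399]
ee_rot: [-3.142, 0.0, -3.135]
force: [1.3, -0.1, -1.4]
width: 0.0199
gripper_force: 30.0
```

move_arm(
  rows="0 0 0 -0.004 0 0 0; 0 0 0 -0.004 0 0 0; 0 0 0 -0.004 0 0 0; 0 0 0 0 0 0 0",
)

```text
t: 8.6
eef_pos: [0.4936, -0.0079, 0.0399]
ee_rot: [3.142, 0.0, -3.135]
force: [-0.6, 1.1, -0.5]
width: 0.0201
gripper_force: 30.0
```

move_arm(
  rows="0 0 0 -0.004 0 0 0; 0 0 0 -0.004 0 0 0; 0 0 0 0 0 0 0",
)

```text
t: 8.98
eef_pos: [0.5016, -0.0079, 0.0399]
ee_rot: [-3.142, 0.0, -3.135]
force: [0.5, 0.0, -0.8]
width: 0.0199
gripper_force: 30.0
```

move_arm(
  rows="0 0 0 -0.004 0 0 0; 0 0 0 -0.004 0 0 0",
)

```text
t: 9.22
eef_pos: [0.5094, -0.0079, 0.0399]
ee_rot: [-3.142, -0.0, -3.134]
force: [0.1, 0.6, -1.4]
width: 0.0199
gripper_force: 30.0
```

move_arm(
  rows="0 0 0 -0.004 0 0 0; 0 0 0 -0.004 0 0 0",
)

```text
t: 9.48
eef_pos: [0.5177, -0.0078, 0.04]
ee_rot: [3.142, 0.0, -3.135]
force: [-0.9, 0.5, -1.8]
width: 0.02
gripper_force: 30.0
```

move_arm(
  rows="0 0 0 -0.004 0 0 0; 0 0 0 -0.004 0 0 0",
)

```text
t: 9.72
eef_pos: [0.5256, -0.0077, 0.0399]
ee_rot: [-3.142, -0.0, -3.134]
force: [0.5, 0.0, -1.9]
width: 0.0197
gripper_force: 30.0
```

move_arm(
  rows="0 0 0 -0.004 0 0 0; 0 0 0 -0.004 0 0 0",
)

```text
t: 9.98
eef_pos: [0.5335, -0.0077, 0.04]
ee_rot: [3.142, -0.0, -3.135]
force: [-0.7, -0.9, -1.8]
width: 0.02
gripper_force: 30.0
```

Gap 1 gave only a slight drag (under 1 N with the blade 65 mm in), so it is slack. I'm withdrawing and moving to gap 2.

move_arm(
  rows="0 0 0 0.015 0 0 0; 0 0 0 0.02 0 0 0; 0 0 0 0.02 0 0 0; 0 0 0 0.021 0 0 0; 0 0 0 0 -0.015 -0.004 0; 0 0 0 0 -0.03 0 0; 0 0 0 0 -0.03 0 0; 0 0 0 0 0 0.004 0",
)

```text
t: 10.98
eef_pos: [0.458, -0.0849, 0.0403]
ee_rot: [3.141, 0.001, -3.137]
force: [0.3, 0.3, -0.5]
width: 0.0197
gripper_force: 30.0
```

move_arm(
  rows="0 0 0 0 0 0 0; 0 0 0 0 0 0 0",
)

```text
t: 11.22
eef_pos: [0.4579, -0.0829, 0.04]
ee_rot: [-3.142, 0.0, -3.134]
force: [-0.0, 0.2, -1.2]
width: 0.0198
gripper_force: 30.0
```

move_arm(
  rows="0 0 0 -0.006 0 0 0; 0 0 0 -0.006 0 0 0; 0 0 0 -0.006 0 0 0; 0 0 0 -0.006 0 0 0; 0 0 0 -0.003 0 0 0; 0 0 0 0 0 0 0",
)

```text
t: 11.98
eef_pos: [0.4849, -0.0831, 0.0398]
ee_rot: [-3.142, -0.0, -3.135]
force: [-0.6, -0.0, -0.6]
width: 0.0197
gripper_force: 30.0
```

move_arm(
  rows="0 0 0 -0.004 0 0 0; 0 0 0 -0.004 0 0 0",
)

```text
t: 12.22
eef_pos: [0.493, -0.083, 0.04]
ee_rot: [3.142, 0.0, -3.134]
force: [0.7, -0.6, -0.9]
width: 0.0196
gripper_force: 30.0
```

move_arm(
  rows="0 0 0 -0.003 0 0 0; 0 0 0 0 0 0 0",
)

```text
t: 12.48
eef_pos: [0.4961, -0.083, 0.0399]
ee_rot: [3.142, 0.0, -3.135]
force: [0.1, -0.5, -1.1]
width: 0.0199
gripper_force: 30.0
```

move_arm(
  rows="0 0 0 -0.004 0 0 0; 0 0 0 -0.004 0 0 0",
)

```text
t: 12.72
eef_pos: [0.5027, -0.0831, 0.0395]
ee_rot: [-3.141, -0.003, -3.135]
force: [-2.5, 0.1, -4.2]
width: 0.0199
gripper_force: 30.0
```

move_arm(
  rows="0 0 0 -0.004 0 0 0; 0 0 0 -0.004 0 0 0",
)

```text
t: 12.98
eef_pos: [0.5103, -0.0831, 0.0391]
ee_rot: [-3.141, -0.003, -3.135]
force: [-5.0, 0.2, -6.0]
width: 0.0197
gripper_force: 30.0
```

move_arm(
  rows="0 0 0 -0.004 0 0 0; 0 0 0 -0.004 0 0 0",
)

```text
t: 13.22
eef_pos: [0.52, -0.0828, 0.0398]
ee_rot: [-3.142, -0.0, -3.135]
force: [-3.2, -1.0, -6.1]
width: 0.0198
gripper_force: 30.0
```

Gap 2 gives a clear drag: about 3–5 N along the blade and 5 N pressing down. That is the right one, so I'm pushing home.

move_arm(
  rows="0 0 0 -0.004 0 0 0; 0 0 0 -0.004 0 0 0; 0 0 0 -0.004 0 0 0",
)

```text
t: 13.6
eef_pos: [0.5322, -0.0827, 0.04]
ee_rot: [3.142, 0.0, -3.134]
force: [-3.9, -0.0, -5.4]
width: 0.0198
gripper_force: 30.0
```

move_arm(
  rows="0 0 0 -0.004 0 0 0; 0 0 0 -0.004 0 0 0",
)

```text
t: 13.85
eef_pos: [0.5401, -0.0827, 0.04]
ee_rot: [3.142, 0.0, -3.135]
force: [-3.2, -0.1, -5.6]
width: 0.0198
gripper_force: 30.0
```

move_arm(
  rows="0 0 0 -0.003 0 0 0; 0 0 0 -0.002 0 0 0; 0 0 0 0 0 0 0",
)

```text
t: 14.22
eef_pos: [0.5454, -0.0826, 0.0401]
ee_rot: [3.142, 0.001, -3.134]
force: [-1.7, -0.3, -5.5]
width: 0.0199
gripper_force: 30.0
```

move_arm(
  rows="0 0 0 -0.002 0 0 0; 0 0 0 -0.001 0 0 0",
)

```text
t: 14.48
eef_pos: [0.5469, -0.0827, 0.0399]
ee_rot: [-3.142, -0.002, -3.135]
force: [-8.3, 1.9, 0.3]
width: 0.0201
gripper_force: 30.0
```

move_arm(
  rows="0 0 0 -0.001 0 0 0; 0 0 0 -0.001 0 0 0",
)

```text
t: 14.72
eef_pos: [0.547, -0.0827, 0.0397]
ee_rot: [-3.141, -0.005, -3.135]
force: [-12.9, 3.1, 2.9]
width: 0.0199
gripper_force: 30.0
```

move_arm(
  rows="0 0 0 0 0 0.0008 0; 0 0 0 -0.001 0 0 0; 0 0 0 0 0 0 0",
)

```text
t: 15.1
eef_pos: [0.547, -0.0828, 0.0388]
ee_rot: [-3.141, -0.006, -3.135]
force: [-15.1, 3.3, 4.0]
width: 0.0201
gripper_force: 30.0
```

move_arm(
  rows="0 0 0 0 0 0 0.03; 0 0 0 0 0 0 0.045; 0 0 0 0 0 0 0.06; 0 0 0 0 0 0 0.06",
)

```text
t: 15.6
eef_pos: [0.5514, -0.0825, 0.0395]
ee_rot: [3.142, 0.001, -3.134]
force: [-0.0, -0.4, 0.6]
width: 0.0542
gripper_force: 0.0
```

Run:
```python
from h import *
s=arm.get_state();print(s['eef_pos'],s['force'],s['width'])
```

```text
[ 0.55142676 -0.08252208  0.03945339] [-0.00376977 -0.35255707  0.56274931] 0.05415200831986659
```

move_arm(
  rows="0 0 0 0 0 -0.03 0.06; 0 0 0 0 0 -0.05 0.06; 0 0 0 0 0 -0.06 0.06; 0 0 0 0.02 0 -0.06 0.06; 0 0 0 0.05 0 -0.05 0.06; 0 0 0 0.04 0 0 0.06; 0 0 0 0 0 0 0.06; 0 0 0 0 0 0 0.06",
)

```text
t: 16.6
eef_pos: [0.4472, -0.0833, 0.283]
ee_rot: [3.141, 0.001, -3.134]
force: [0.5, 0.0, 0.5]
width: 0.0599
gripper_force: 0.0
```

Run:
```python
from h import *
print(arm.get_state()['eef_pos'])
a=grab('wrist','w5')[0];b=grab('side','s5')[0]
W=world('wrist','w5');Z=W[...,2]
C=(abs(W[...,1]+.083)<.03)&(W[...,0]>.49)&(W[...,0]<.583)
for l,lo,hi in(('handle',.065,.09),('foot',.034,.048),('strip',.0245,.031)):
    P=W[C&(Z>lo)&(Z<hi)]
    if len(P)>10:print(l,len(P),cv2.minAreaRect((P[:,:2]*1000).astype(np.float32)),np.median(P[:,2]),P[:,0].max())
cv2.imwrite('pics/w5v.png',np.hstack([cv2.resize(a[200:440,160:480],(400,300)),cv2.resize(b[120:300,240:480],(400,300))]))
```

```text
[ 0.44719272 -0.08329791  0.28300457]
handle 121 ((536.3282470703125, -82.14356231689453), (19.141414642333984, 2.9450182914733887), 87.2313232421875) 0.07161098107681924 0.5382613069728477
foot 166 ((535.065673828125, -82.70450592041016), (6.461198329925537, 19.61903953552246), 2.8985743522644043) 0.03917102320956284 0.5387882379835327
strip 269 ((545.3089599609375, -82.22348022460938), (26.432781219482422, 29.42043685913086), 0.7182503938674927) 0.026195583106429554 0.5587087517410043
```

View pics/w5v.png

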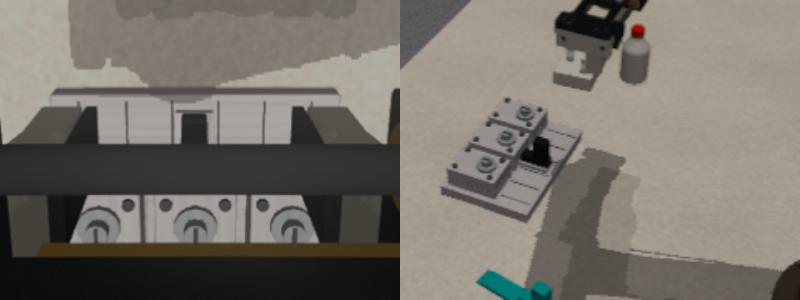

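The blade sits in the middle gap with its foot against the front face: handle centre at x ≈ 0.548, where fully home would be about 0.5475. The left view shows the handle at (194,125), and the right view shows it at (540,152). The gripper is clear.

```bash
python3 -c "
from station import arm
print(arm.job_done())"
```

```text
the job is handed in; nothing more can be done
None
```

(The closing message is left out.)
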